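# Wedge a rocking gearbox steady

### The job

The gearbox on the bench rocks because the foot under one corner, the corner nearest the wedge, is too short. First press down on top of that corner until the gearbox rocks down, let it come back, then push the wooden wedge along the bench, thin end first, snugly under the short foot so that the gearbox no longer rocks, and test it by pressing on the same corner again: the program finishes still holding that corner pressed down firmly, with about 10 N, the gearbox standing level. Only push and press: do not lift anything or shove the gearbox out of its place, and leave the other things on the bench alone.

Things in the scene. Friction and masses are not known exactly. Their poses are not given: they have to be found in the camera images.
- gearbox: loose aluminium gearbox, about 3.2 kg. Origin on the bench under the middle of its base plate, z up. Plate 190 (x) x 160 (y) x 12, underside 30 above the bench, on four round feet of 28 diameter at x +-75, y +-60. The foot at (+75, +60) is screwed up short: 8 to 14 off the bench, differs each run. Pressed there (2 N holds it down, a brisk touch meets 5 to 10 N before it moves) that corner sinks 7 to 12, tipping 4 to 7 degrees; let go, it falls back level
- corner_pad (a point): the place to press: bare flat top of the plate straight above the centre of the short foot, 42 above the bench, axes as the gearbox; marked by a thin steel disc of 24 diameter (so are the other three corners)
- cover (a point): centre of the round cover on top of the gearbox's casting, 106 above the bench (bolt heads to 110). The casting spans x -50 to +50, y -45 to +45 from here in the gearbox's axes; a shaft stub points from it to +x, ending 95 from here, 71 above the bench, with a flange of 28 radius at its root
- wedge: loose hardwood wedge, about 75 g, 130 long (x) x 45 wide (y); top slopes from 3 high at the thin end (x +65) to 30 at the upright back face (x -65). Origin at the centre of its underside, z up. Lies on the gearbox's +y side, thin end 40 to 110 from the short foot, pointing roughly at it. Pushed on the back face, about 5 N seats it snugly; 10 N or more may shift or lift the gearbox
- block: plain square hardwood block 50 x 50 x 30, not tapered; leave alone
- bearing: steel ball-bearing ring, 52 across, 15 high; leave alone
- socket: steel wrench socket, 30 across, 38 high; leave alone
- wrench: steel spanner 200 long, lying flat; leave alone
- spray_a: white aerosol can, 56 across, 190 high; leave alone
- spray_b: dark aerosol can, 56 across, 170 high; leave alone
- hammer: hammer 280 long, lying; leave alone
- screwdriver: screwdriver 200 long, lying; leave alone
Things that resemble listed ones, but are neither listed nor needed, are in the scene too. What is shaped like the wedge but green or red is not meant.

How it is judged:
On the way, in this order (a step that is already met when the one before it is completed fails the run):
1. the short corner is pressed by the fingers and the gearbox rocks down (more than 2.6 degrees) (angle between gearbox's own z axis and vertical above 0.045 rad and contact force between the fingers and gearbox above 0.5 N), for 0.15 s.
2. the thin end of the wedge is under the short foot and the gearbox stands level (within 1.1 degrees) (x of corner_pad in the frame of wedge between 0 and 0.064 m and y of corner_pad in the frame of wedge between -0.024 and 0.024 m and angle between gearbox's own z axis and vertical below 0.02 rad), for 0.2 s.
At the end, for the whole second after the job is handed in: The wedge is flat on the bench, the short foot's centre over it (within 24 mm of its centre line, 1 to 65 mm from its thin end), and bears over 1 N; the fingers press the corner with over 4 N, clear of the wedge; the gearbox is at rest, level within 0.02 rad, within 30 mm of its start (all of step 2 and contact force between the fingers and gearbox above 4 N and horizontal distance between the grasp point and corner_pad below 0.05 m and contact force between wedge and gearbox above 1 N and contact force between the fingers and wedge below 0.2 N and distance of gearbox from where it was at the start of the episode below 0.03 m and height (world z) of wedge below 0.008 m and linear speed of each of gearbox, wedge below 0.02 m/s); the arm keeps its last pose, push and grip.
It fails at once if the wedge is lifted off the bench or tipped up (height (world z) of wedge above 0.015 m or angle between wedge's own z axis and vertical above 0.25 rad).
It fails at once if the gearbox is shoved more than 30 mm, lifted or tipped over (distance of gearbox from where it was at the start of the episode above 0.03 m or angle between gearbox's own z axis and vertical above 0.25 rad).
It fails at once if another thing on the bench is moved more than 30 mm (distance of any of block, bearing, socket, wrench, spray_a, spray_b, hammer, screwdriver from where it was at the start of the episode above 0.03 m).
It also fails if it takes over 61 s, if anything falls off the work surface, if the arm or the gripper's body presses on something with over 40 N, if the wrist force passes 120 N, or if a joint passes its speed limit or range.

### The arm

A 6-joint arm with a two-finger parallel gripper is mounted at the origin on the work surface. World frame = base frame: x ahead of the robot, y to its left, z up, the work surface at z = 0. Lengths are in m, angles in rad, forces in N, time in s.
With the tool pointing down it reaches from about 0.375 to 0.975 m from the base axis. Payload 3.8 kg.
Tool frame: the origin (TCP) lies midway between the tips of the shut fingers; the grasp point (between the pads) lies 19 mm behind it; z points along the fingers, y is the direction in which the jaws open and shut (so a half turn about z gives the same grasp; the last joint's range is limited). The gripper opens to 85 mm and grips with 20 to 120 N. Pads are 22 mm wide; open, the fingers measure 114 mm over their backs; the gripper's body (76 mm by 85 mm) begins 54 mm behind the grasp point. The pads swing forward as they close: fully open they stand 13 mm farther back than shut.
Start: joints at [1.289, 0.264, 1.604, -0, 1.274, -0.037], TCP at [0.164, 0.655, 0.231] pointing down, gripper open.
Joint ranges: [-2.63, 2.63], [-0.94, 2.18], [0.31, 2.57], [-1.31, 4.45], [0, 2.66], [-2.55, 2.55]. Speed limits (rad/s): [2.57, 2.57, 3.14, 3.14, 3.14, 3.14].

### API

Orientations are given as a rotation vector (axis times angle).
In Python, from workcell import bot gives the robot as it stands.
- The arm moves only by the tool drive_tool, never from a script. Its argument "deltas" is a list of rows, each an object with "hand": the opening, from 0 (shut) to 1 (fully open); "offset": the shift along the world's x, y, z in cm, a list of three; "angular": the turn, a rotation vector about the world's x, y, z in degrees, a list of three. A call has 1 to 8 rows; each row is the pose to reach, as a shift and turn from the pose commanded when the call began; what a row does not reach only later rows make up. A row lasts 1/8 s, in which the tool goes at most 62.5 mm and 10.7 degrees, less where a joint would pass 70% of its speed; a pose out of reach is approached as far as the arm can. A call with a gripper value outside its range is refused whole. The fingers move at their own pace and stop on an object; "force" is the grip in N (left out, the last holds). Time passes only in rows, so rows that repeat a pose let the fingers close. It gives the time, the measured TCP pose, the force and the opening at its end, in the units of the state.
- bot.read_state(): the state, without advancing time (a new reading comes with each control period).
- bot.read_camera(name): name is "side" or "top"; returns a dict with "frame" (420x560x3 uint8, blue, green, red), "mtx" (3x3 intrinsics, pixels), "k1" (the pictures are not rectified: a ray, as slopes to the right and down, at radius r is drawn at 1 + k1 r^2 times it, then the intrinsics apply), "R" (3x3) and "t" (3): a world point X has camera coordinates R X + t. Camera axes: x right, y down, z forward; pixel columns grow to the right and rows downward; lengths in m; the calibration is good to about 2 mm. A picture is of the moment at which its call begins. There is no depth.
- bot.finish_job(): hands the job in, once; it reports no verdict.
The state is a dict: "time": time; "q": joint angles; "joint_vel": joint speeds; "joint_torque": joint torques, N m; "tool_pos": TCP position; "tcp_rot": TCP orientation; "wrist_force": force on the tool from outside, world axes, zero at the start; "torque": the same for the moment, N m; "width": opening from 0.0 (shut) to 1.0 (fully open).
Only numpy, scipy, OpenCV 4.12 (cv2) and the standard library are available. Lean on these libraries where they do the work, as an engineer would, in place of code of your own. Each camera call takes 0.05 s, during which the arm holds its last target. There are 200 camera calls.

## Working session

There is one attempt and no reset: what is moved stays moved. The work goes in short steps, Python scripts to look and compute and a tool call to move; the robot and the scene stay as the last step left them, time stands still between calls to the robot, and variables do not carry over. Pictures are saved under pics/ and viewed, about 8 in all and at most 12, crops included, and the job is handed in when it is done.

Besides the shell and the picture viewer there is one more tool, called after "Request:" by a JSON object that holds its "method" and its "body", one argument or row to a line. drive_tool: Moves the arm, as the interface text tells. Its arguments: {"type":"object","properties":{"deltas":{"type":"array"},"force":{"type":"number"}},"required":["deltas"]}

```bash
mkdir -p pics
cat > h.py <<'E'
import numpy as np, cv2
from workcell import bot
def snap(n,save=None):
    c=bot.read_camera(n)
    if save: cv2.imwrite(save,c["frame"])
    return c
def ray(c,uv):
    m=np.array(c["mtx"]);d=np.array([(uv[0]-m[0,2])/m[0,0],(uv[1]-m[1,2])/m[1,1]]);s=d.copy()
    for _ in range(30): s=d/(1+c["k1"]*(s@s))
    R=np.array(c["R"]);t=np.array(c["t"])
    return -R.T@t, R.T@np.array([s[0],s[1],1.])
def plane(c,uv,z):
    o,d=ray(c,uv); return o+d*(z-o[2])/d[2]
def proj(c,X):
    p=np.array(c["R"])@np.array(X,float)+np.array(c["t"]);s=p[:2]/p[2];s=s*(1+c["k1"]*(s@s))
    m=np.array(c["mtx"]);return np.array([m[0,0]*s[0]+m[0,2],m[1,1]*s[1]+m[1,2]])
E
python3 - <<'E'
from h import *
for n in("top","side"):
    c=snap(n,f"pics/{n}0.png"); print(n,"pos",(-np.array(c["R"]).T@np.array(c["t"])).round(3),"f",c["mtx"][0][0])
print(bot.read_state())
E
```

```text
top pos [0.455 0.068 1.413] f 476.5729983048528
side pos [0.282 1.21  1.053] f 525.3156335592851
{'time': 0.1, 'q': array([ 1.28909453e+00,  2.64689289e-01,  1.60526685e+00, -8.83655416e-06,
        1.27372582e+00, -3.68953715e-02]), 'joint_vel': array([-0.00041883,  0.0005594 , -0.00168491, -0.00134784,  0.00046945,
        0.00011221]), 'joint_torque': array([ 2.05971955e-03, -5.16700888e+01, -3.68593562e+01, -2.25071716e-05,
        6.23911241e-03,  2.32006840e-05]), 'tool_pos': array([0.16341027, 0.65421711, 0.23006293]), 'tcp_rot': array([-0.38353781, -3.11776567,  0.00324209]), 'wrist_force': array([-0.00833064, -0.30845768, -1.22936706]), 'torque': array([-0.02719716, -0.00551124,  0.01868285]), 'width': 1.0055372446676534}
```

View pics/top0.png

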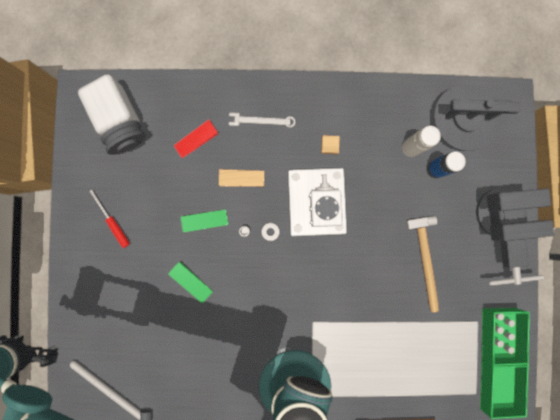

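View pics/side0.png

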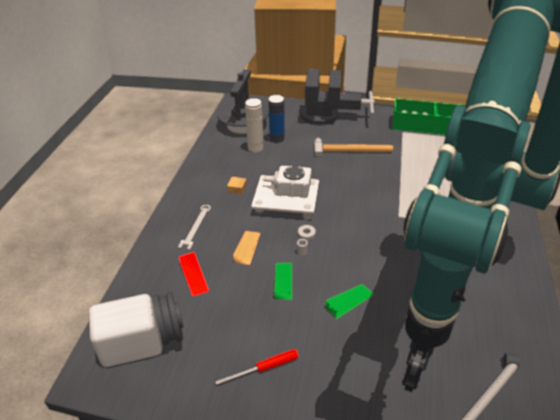

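Both views agree. Image up is +x and image left is +y in the top view.

Candidates for the wedge:
- tan elongated piece, top (242,178)
- tan square block, (330,144)
- greens, (205,221) and (190,282)
- red, (196,139)

I choose the tan elongated piece. The short foot should be the plate's upper-left corner in the top view, near (297,177), because the shaft points up. I'll check that in a close crop and measure it.

```bash
cat > m.py <<'E'
from h import *
c=snap("top");s=snap("side");f=c["frame"]
def tan(fr):
    h=cv2.cvtColor(fr,cv2.COLOR_BGR2HSV);return cv2.inRange(h,(8,90,110),(25,255,255))
m=tan(f);m[:, :215]=0;m[:,280:]=0;m[:160]=0;m[200:]=0
r=cv2.minAreaRect(cv2.findNonZero(m));print("wedge rect",r)
for p in cv2.boxPoints(r):
    print(p.round(1),"z=.003",plane(c,p,.003).round(4)[:2],"z=.03",plane(c,p,.03).round(4)[:2])
g=cv2.inRange(cv2.cvtColor(f,cv2.COLOR_BGR2HSV),(0,0,150),(180,60,255));g[:160]=0;g[245:]=0;g[:,:282]=0;g[:,355:]=0
r=cv2.minAreaRect(cv2.findNonZero(g));print("plate",r)
P=np.array([plane(c,p,.042)[:2] for p in cv2.boxPoints(r)]);print(P.round(4),"sides",np.linalg.norm(np.diff(P,axis=0),axis=1).round(4),"ctr",P.mean(0).round(4))
ms=tan(s["frame"]);ms[:225]=0;ms[270:]=0;ms[:,:225]=0;ms[:,265:]=0
print("side wedge",cv2.approxPolyDP(max(cv2.findContours(ms,0,1)[0],key=cv2.contourArea),2,True)[:,0].tolist())
a=cv2.resize(f[150:250,205:365],None,fx=5,fy=5,interpolation=cv2.INTER_CUBIC)[:,:800]
cv2.imwrite("pics/c_top.png",a)
b=cv2.resize(s["frame"][160:270,215:335],None,fx=5,fy=5,interpolation=cv2.INTER_CUBIC)
cv2.imwrite("pics/c_side.png",b)
E
python3 m.py
```

```text
wedge rect ((241.01454162597656, 177.44773864746094), (44.353065490722656, 16.204914093017578), 1.50743567943573)
[218.6 185. ] z=.003 [0.5925 0.234 ] z=.03 [0.5898 0.2308]
[219.1 168.8] z=.003 [0.641  0.2338] z=.03 [0.6374 0.2306]
[263.4 169.9] z=.003 [0.6393 0.1015] z=.03 [0.6358 0.1009]
[263.  186.1] z=.003 [0.5908 0.102 ] z=.03 [0.5882 0.1014]
plate ((316.98211669921875, 201.5619354248047), (66.8626937866211, 56.56514358520508), 87.66268920898438)
[[ 0.637   0.0312]
 [ 0.6465 -0.1332]
 [ 0.4526 -0.1421]
 [ 0.444   0.021 ]] sides [0.1647 0.1941 0.1633] ctr [ 0.545  -0.0558]
side wedge [[259, 232], [244, 232], [233, 253], [235, 262], [250, 263]]
```

View pics/c_top.png

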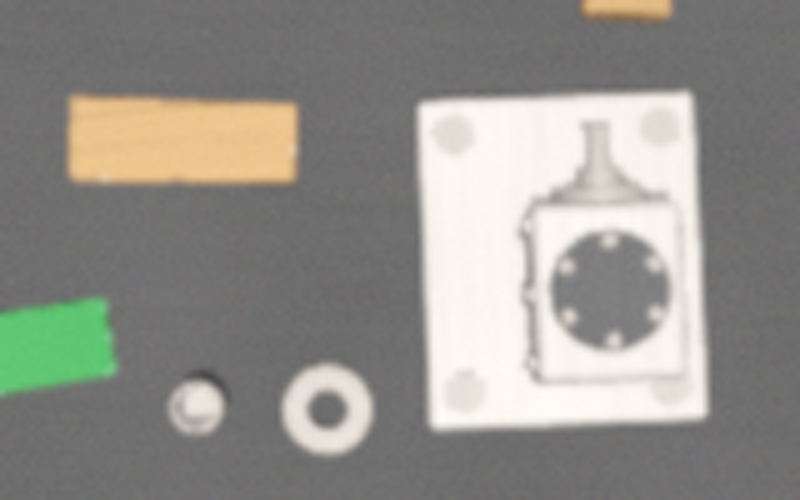

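View pics/c_side.png

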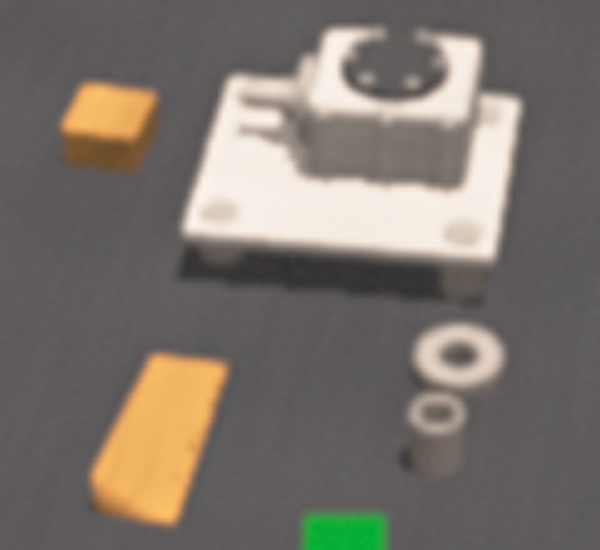

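The crops show the tan wedge with its upright back on the left (+y) and its thin end toward the gearbox. The pad disc is at crop (454,134), which is full-image (295.8,176.8). The short foot is on the near-left side in the side view.

Run:
```python
from h import *
c=snap("top");s=snap("side")
k=lambda x,y:(205+(x+.5)/5-.5,150+(y+.5)/5-.5)
D={n:plane(c,k(*p),.042)[:2] for n,p in dict(pad=(454,134),px=(660,126),py=(465,391)).items()}
print({n:v.round(4) for n,v in D.items()},np.linalg.norm(D['pad']-D['px']),np.linalg.norm(D['pad']-D['py']))
ks=lambda x,y:(215+(x+.5)/5-.5,160+(y+.5)/5-.5)
print("side pad",plane(s,ks(219,212),.042).round(4)[:2])
print("cover top",plane(c,k(610,291),.106).round(4)[:2],"side",plane(s,ks(396,70),.106).round(4)[:2])
print("wedge thin corners top",plane(c,k(298,104),.003).round(4)[:2],plane(c,k(297,183),.003).round(4)[:2],"back top",plane(c,k(70,96),.03).round(4)[:2],plane(c,k(69,182),.03).round(4)[:2])
for p in[(155,353),(228,361)]: print("side thin",plane(s,ks(*p),.003).round(4)[:2])
for p in[(92,475),(180,495)]: print("side back",plane(s,ks(*p),.03).round(4)[:2])
st=bot.read_state();print(st["tool_pos"],st["wrist_force"])
```

```text
{'pad': array([0.6167, 0.0077]), 'px': array([ 0.6233, -0.112 ]), 'py': array([ 4.682e-01, -3.000e-04])} 0.11989049106363257 0.14877326421596357
side pad [0.6149 0.0068]
cover top [ 0.5236 -0.0764] side [ 0.5194 -0.071 ]
wedge thin corners top [0.6379 0.0991] [0.5907 0.099 ] back top [0.6373 0.232 ] [0.5868 0.2314]
side thin [0.6343 0.0973]
side thin [0.5898 0.0961]
side back [0.6343 0.23  ]
side back [0.5826 0.2358]
[0.1635308  0.6546375  0.23079887] [-0.1437301   0.30580599 -0.01855457]
```

Disc spacings come out at 120 and 149 mm (true 120 and 150), and both views agree within about 2 mm.
- Pad: about (0.616, 0.0075).
- Wedge: thin end (0.614, 0.098), back (0.611, 0.232), already lined up with the foot.

I'll press slightly outboard of the pad centre, so the gripper body stays clear of the casting.

Request:
{"method": "drive_tool", "body": {
  "deltas": [
    {"hand": 0,"offset": [2.9,-4,0],"angular": [0,0,-9.5]},
    {"hand": 0,"offset": [5.8,-8,0],"angular": [0,0,-19]},
    {"hand": 0,"offset": [8.7,-12,0],"angular": [0,0,-28.5]},
    {"hand": 0,"offset": [11.6,-16,0],"angular": [0,0,-38]},
    {"hand": 0,"offset": [14.5,-20,0],"angular": [0,0,-47.5]},
    {"hand": 0,"offset": [17.4,-24,0],"angular": [0,0,-57]},
    {"hand": 0,"offset": [20.3,-28,0],"angular": [0,0,-66.5]},
    {"hand": 0,"offset": [23.2,-32,0],"angular": [0,0,-76]}
  ],
  "force": 40
}}

```text
time: 1.3
tool_pos: [0.3964, 0.3335, 0.2315]
tcp_rot: [2.228, 2.215, 0.001]
wrist_force: [0.1, -0.0, 0.1]
width: 0.001
```

Request:
{"method": "drive_tool", "body": {
  "deltas": [
    {"hand": 0,"offset": [3,-4.3,0],"angular": [0,0,0]},
    {"hand": 0,"offset": [6,-8.5,0],"angular": [0,0,0]},
    {"hand": 0,"offset": [9,-12.8,0],"angular": [0,0,0]},
    {"hand": 0,"offset": [12,-17,0],"angular": [0,0,0]},
    {"hand": 0,"offset": [15,-21.3,-2],"angular": [0,0,0]},
    {"hand": 0,"offset": [18,-25.5,-5],"angular": [0,0,0]},
    {"hand": 0,"offset": [21,-29.8,-9],"angular": [0,0,0]},
    {"hand": 0,"offset": [22.6,-32,-13],"angular": [0,0,0]}
  ]
}}

```text
time: 2.3
tool_pos: [0.6236, 0.0126, 0.101]
tcp_rot: [2.222, 2.218, 0.003]
wrist_force: [0.4, 1.1, -0.3]
width: 0.001
```

Request:
{"method": "drive_tool", "body": {
  "deltas": [
    {"hand": 0,"offset": [0,0,-2.5],"angular": [0,0,0]},
    {"hand": 0,"offset": [0,0,-4.5],"angular": [0,0,0]},
    {"hand": 0,"offset": [0,0,-5.5],"angular": [0,0,0]},
    {"hand": 0,"offset": [0,0,-5.9],"angular": [0,0,0]},
    {"hand": 0,"offset": [0,0,-6.2],"angular": [0,0,0]},
    {"hand": 0,"offset": [0,0,-6.4],"angular": [0,0,0]},
    {"hand": 0,"offset": [0,0,-6.5],"angular": [0,0,0]},
    {"hand": 0,"offset": [0,0,-6.5],"angular": [0,0,0]}
  ]
}}

```text
time: 3.3
tool_pos: [0.623, 0.0161, 0.0384]
tcp_rot: [2.221, 2.22, 0.005]
wrist_force: [-1.8, 2.5, 5.1]
width: 0.003
```

Run:
```python
from h import *
st=bot.read_state();print(st["time"],st["tool_pos"],st["wrist_force"])
s=snap("side")
cv2.imwrite("pics/press1.png",cv2.resize(s["frame"][150:260,215:335],None,fx=5,fy=5,interpolation=cv2.INTER_CUBIC))
```

```text
3.3 [0.62299869 0.01608749 0.03839921] [-1.81629268  2.5048364   5.07314526]
```

View pics/press1.png

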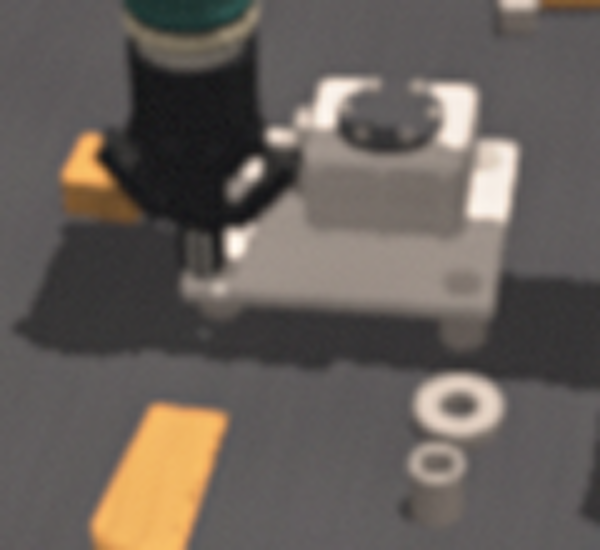

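The fingers are on the pad corner with 5 N and the gearbox has only just begun to sink. I'll press further.

Request:
{"method": "drive_tool", "body": {
  "deltas": [
    {"hand": 0,"offset": [0,0,-0.3],"angular": [0,0,0]},
    {"hand": 0,"offset": [0,0,-0.5],"angular": [0,0,0]},
    {"hand": 0,"offset": [0,0,-0.6],"angular": [0,0,0]},
    {"hand": 0,"offset": [0,0,-0.6],"angular": [0,0,0]}
  ]
}}

```text
time: 3.85
tool_pos: [0.6244, 0.0164, 0.033]
tcp_rot: [2.22, 2.219, 0.009]
wrist_force: [0.4, 4.9, 5.1]
width: -0.001
```

Request:
{"method": "drive_tool", "body": {
  "deltas": [
    {"hand": 0,"offset": [0,0,-0.1],"angular": [0,0,0]},
    {"hand": 0,"offset": [0,0,-0.1],"angular": [0,0,0]},
    {"hand": 0,"offset": [0,0,0.3],"angular": [0,0,0]},
    {"hand": 0,"offset": [0,0,0.8],"angular": [0,0,0]},
    {"hand": 0,"offset": [0,0,1.3],"angular": [0,0,0]},
    {"hand": 0,"offset": [0,0,3],"angular": [0,0,0]},
    {"hand": 0,"offset": [0,0,6],"angular": [0,0,0]},
    {"hand": 0,"offset": [0,0,9],"angular": [0,0,0]}
  ]
}}

```text
time: 4.85
tool_pos: [0.6208, 0.015, 0.121]
tcp_rot: [-2.221, -2.22, 0.001]
wrist_force: [-0.3, 0.2, -0.2]
width: -0.002
```

Run:
```python
from h import *
c=snap("top");f=c["frame"];st=bot.read_state();print(st["time"],st["tool_pos"],st["wrist_force"])
cv2.imwrite("pics/t2.png",cv2.resize(f[150:250,205:365],None,fx=5,fy=5,interpolation=cv2.INTER_CUBIC))
s=snap("side");a=cv2.imread("pics/side0.png");d=cv2.absdiff(a,s["frame"]).max(2)
print("diff at plate lower edge/right feet",[int(d[y,x]) for x,y in[(306,212),(307,222),(280,211),(255,207)]], d[195:225,285:318].max())
```

```text
4.9 [0.62396942 0.0149455  0.12617568] [ 0.22246319 -0.60594854  2.42565572]
diff at plate lower edge/right feet [15, 39, 1, 2] 98
```

Request:
{"method": "drive_tool", "body": {
  "deltas": [
    {"hand": 0.25,"offset": [0,5,0],"angular": [0,0,0]},
    {"hand": 0.25,"offset": [-0.5,11,0],"angular": [0,0,0]},
    {"hand": 0.25,"offset": [-1,17,0],"angular": [0,0,0]},
    {"hand": 0.25,"offset": [-1.2,23,-1],"angular": [0,0,0]},
    {"hand": 0.25,"offset": [-1.2,26,-4],"angular": [0,0,0]},
    {"hand": 0.25,"offset": [-1.2,26,-7],"angular": [0,0,0]},
    {"hand": 0.25,"offset": [-1.2,26,-9],"angular": [0,0,0]},
    {"hand": 0.25,"offset": [-1.2,26,-10],"angular": [0,0,0]}
  ]
}}

```text
time: 5.95
tool_pos: [0.6083, 0.274, 0.0182]
tcp_rot: [-2.222, -2.219, 0.005]
wrist_force: [-0.6, -0.1, 0.2]
width: 0.25
```

Run:
```python
from h import *
c=snap("top");f=c["frame"];st=bot.read_state();print(st["time"],st["tool_pos"],st["wrist_force"],st["width"])
g=cv2.inRange(cv2.cvtColor(f,cv2.COLOR_BGR2HSV),(0,0,150),(180,60,255));g[:160]=0;g[245:]=0;g[:,:282]=0;g[:,355:]=0
r=cv2.minAreaRect(cv2.findNonZero(g))
P=np.array([plane(c,p,.042)[:2] for p in cv2.boxPoints(r)]);print(r,P.round(4).tolist(),"ctr",P.mean(0).round(4))
cv2.imwrite("pics/t2.png",cv2.resize(f[150:250,205:365],None,fx=5,fy=5,interpolation=cv2.INTER_CUBIC))
```

```text
6.0 [0.6082207  0.27373798 0.0176586 ] [ 0.26471436 -0.35029819 -1.01010243] 0.24608507175295488
((316.9820861816406, 201.56195068359375), (66.94425964355469, 56.56514358520508), 87.66268920898438) [[0.6372, 0.0312], [0.6466, -0.1332], [0.4525, -0.1421], [0.4439, 0.021]] ctr [ 0.545  -0.0558]
```

View pics/t2.png

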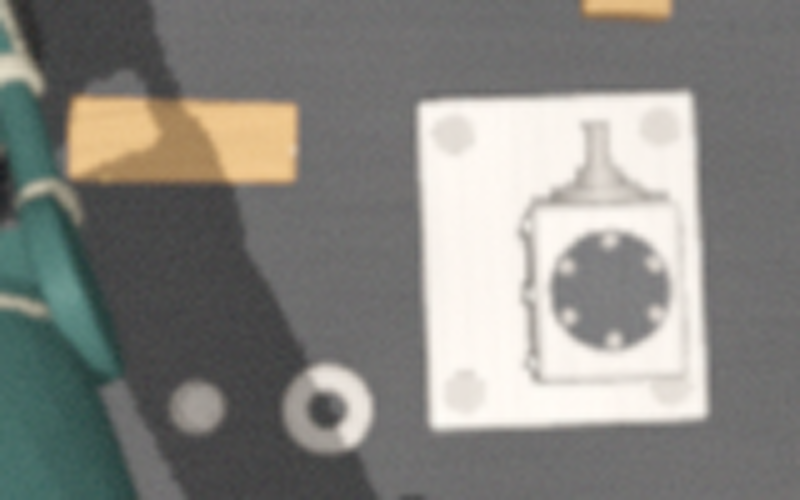

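The gearbox is back level and exactly where it was, and the wedge is untouched at crop (68–298, 95–183). The fingers stand behind the wedge's back face, about 3 mm off its centre line. Next I push.

Request:
{"method": "drive_tool", "body": {
  "deltas": [
    {"hand": 0.25,"offset": [0.3,-0.5,-0.6],"angular": [0,0,0]},
    {"hand": 0.25,"offset": [0.3,-1.5,-0.6],"angular": [0,0,0]},
    {"hand": 0.25,"offset": [0.3,-2.5,-0.6],"angular": [0,0,0]},
    {"hand": 0.25,"offset": [0.3,-3.2,-0.6],"angular": [0,0,0]},
    {"hand": 0.25,"offset": [0.3,-4,-0.6],"angular": [0,0,0]},
    {"hand": 0.25,"offset": [0.3,-5,-0.6],"angular": [0,0,0]},
    {"hand": 0.25,"offset": [0.3,-6,-0.6],"angular": [0,0,0]},
    {"hand": 0.25,"offset": [0.3,-7,-0.6],"angular": [0,0,0]}
  ]
}}

```text
time: 7.0
tool_pos: [0.6126, 0.2042, 0.0143]
tcp_rot: [-2.222, -2.221, -0.0]
wrist_force: [-0.1, 0.7, 1.5]
width: 0.256
```

Request:
{"method": "drive_tool", "body": {
  "deltas": [
    {"hand": 0.25,"offset": [0,-0.8,0],"angular": [0,0,0]},
    {"hand": 0.25,"offset": [0,-1.6,0],"angular": [0,0,0]},
    {"hand": 0.25,"offset": [0,-2.4,0],"angular": [0,0,0]},
    {"hand": 0.25,"offset": [0,-3.0,0],"angular": [0,0,0]},
    {"hand": 0.25,"offset": [0,-3.5,0],"angular": [0,0,0]},
    {"hand": 0.25,"offset": [0,-3.5,0],"angular": [0,0,0]}
  ]
}}

```text
time: 7.75
tool_pos: [0.6125, 0.1693, 0.0141]
tcp_rot: [-2.222, -2.221, 0.001]
wrist_force: [-0.7, 0.1, 0.4]
width: 0.253
```

```bash
cat > w.py <<'E'
from h import *
import sys
c=snap("top");f=c["frame"];st=bot.read_state();print(st["time"],st["tool_pos"].round(4),st["wrist_force"].round(2))
h=cv2.cvtColor(f,cv2.COLOR_BGR2HSV);m=cv2.inRange(h,(8,90,60),(25,255,255));m[:, :215]=0;m[:,305:]=0;m[:160]=0;m[200:]=0
r=cv2.minAreaRect(cv2.findNonZero(m));print(r)
for p in cv2.boxPoints(r): print(p.round(1),"z3",plane(c,p,.003).round(4)[:2],"z30",plane(c,p,.03).round(4)[:2])
g=cv2.inRange(h,(0,0,150),(180,60,255));g[:160]=0;g[245:]=0;g[:,:282]=0;g[:,355:]=0
P=np.array([plane(c,p,.042)[:2] for p in cv2.boxPoints(cv2.minAreaRect(cv2.findNonZero(g)))]);print("plate ctr",P.mean(0).round(4),P.round(3).tolist())
cv2.imwrite(sys.argv[1],cv2.resize(f[150:250,205:365],None,fx=5,fy=5,interpolation=cv2.INTER_CUBIC))
E
python3 w.py pics/t3.png
```

```text
7.8 [0.6124 0.1696 0.0141] [ 0.51  0.27 -0.44]
((265.5, 178.5), (15.0, 43.0), 90.0)
[244. 171.] z3 [0.6353 0.1593] z30 [0.6318 0.1575]
[287. 171.] z3 [0.6371 0.0312] z30 [0.6337 0.0319]
[287. 186.] z3 [0.5923 0.0306] z30 [0.5896 0.0314]
[244. 186.] z3 [0.5904 0.1584] z30 [0.5878 0.1567]
plate ctr [ 0.5446 -0.047 ] [[0.636, 0.049], [0.647, -0.133], [0.453, -0.142], [0.443, 0.038]]
```

View pics/t3.png

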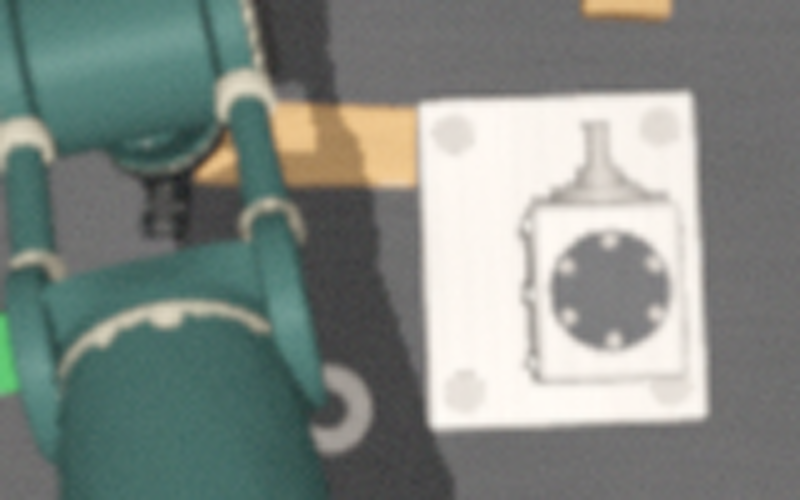

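The wedge is sliding straight, with its edges at crop rows 103–187 and its thin end at the plate edge at crop (418). The gearbox has not moved. I'll carry on slowly and watch the force.

Request:
{"method": "drive_tool", "body": {
  "deltas": [
    {"hand": 0.25,"offset": [0.1,-0.6,0],"angular": [0,0,0]},
    {"hand": 0.25,"offset": [0.1,-1.2,0],"angular": [0,0,0]},
    {"hand": 0.25,"offset": [0.1,-1.8,0],"angular": [0,0,0]},
    {"hand": 0.25,"offset": [0.1,-2.3,0],"angular": [0,0,0]},
    {"hand": 0.25,"offset": [0.1,-2.6,0],"angular": [0,0,0]},
    {"hand": 0.25,"offset": [0.1,-2.8,0],"angular": [0,0,0]}
  ]
}}

```text
time: 8.55
tool_pos: [0.6136, 0.1416, 0.0143]
tcp_rot: [-2.222, -2.221, -0.0]
wrist_force: [-0.8, 0.1, -0.2]
width: 0.248
```

Request:
{"method": "drive_tool", "body": {
  "deltas": [
    {"hand": 0.25,"offset": [0,-0.2,0],"angular": [0,0,0]},
    {"hand": 0.25,"offset": [0,-0.4,0],"angular": [0,0,0]},
    {"hand": 0.25,"offset": [0,-0.5,0],"angular": [0,0,0]}
  ]
}}

```text
time: 8.93
tool_pos: [0.6136, 0.1368, 0.0143]
tcp_rot: [-2.222, -2.221, -0.0]
wrist_force: [0.3, 0.0, -0.4]
width: 0.249
```

Request:
{"method": "drive_tool", "body": {
  "deltas": [
    {"hand": 0.25,"offset": [0,-0.2,0],"angular": [0,0,0]},
    {"hand": 0.25,"offset": [0,-0.4,0],"angular": [0,0,0]},
    {"hand": 0.25,"offset": [0,-0.6,0],"angular": [0,0,0]}
  ]
}}

```text
time: 9.3
tool_pos: [0.6136, 0.1308, 0.0143]
tcp_rot: [2.222, 2.221, 0.0]
wrist_force: [-0.8, 0.6, -0.3]
width: 0.249
```

Request:
{"method": "drive_tool", "body": {
  "deltas": [
    {"hand": 0.25,"offset": [0,-0.2,0],"angular": [0,0,0]},
    {"hand": 0.25,"offset": [0,-0.4,0],"angular": [0,0,0]}
  ]
}}

```text
time: 9.55
tool_pos: [0.6136, 0.1267, 0.0143]
tcp_rot: [-2.222, -2.221, 0.0]
wrist_force: [0.4, -0.7, -0.2]
width: 0.25
```

Request:
{"method": "drive_tool", "body": {
  "deltas": [
    {"hand": 0.25,"offset": [0,-0.2,0],"angular": [0,0,0]},
    {"hand": 0.25,"offset": [0,-0.3,0],"angular": [0,0,0]}
  ]
}}

```text
time: 9.8
tool_pos: [0.6136, 0.1237, 0.0143]
tcp_rot: [-2.222, -2.221, 0.0]
wrist_force: [-0.9, 0.7, 0.5]
width: 0.249
```

Request:
{"method": "drive_tool", "body": {
  "deltas": [
    {"hand": 0.25,"offset": [0,-0.2,0],"angular": [0,0,0]},
    {"hand": 0.25,"offset": [0,-0.3,0],"angular": [0,0,0]}
  ]
}}

```text
time: 10.05
tool_pos: [0.6136, 0.1208, 0.0143]
tcp_rot: [2.222, 2.221, 0.0]
wrist_force: [1.4, 0.5, 0.7]
width: 0.254
```

Request:
{"method": "drive_tool", "body": {
  "deltas": [
    {"hand": 0.25,"offset": [0,-0.2,0],"angular": [0,0,0]},
    {"hand": 0.25,"offset": [0,-0.3,0],"angular": [0,0,0]}
  ]
}}

```text
time: 10.3
tool_pos: [0.6136, 0.1183, 0.0143]
tcp_rot: [-2.222, -2.22, -0.001]
wrist_force: [1.1, 4.4, 0.3]
width: 0.249
```

Request:
{"method": "drive_tool", "body": {
  "deltas": [
    {"hand": 0.25,"offset": [0,-0.2,0],"angular": [0,0,0]},
    {"hand": 0.25,"offset": [0,-0.3,0],"angular": [0,0,0]}
  ]
}}

```text
time: 10.55
tool_pos: [0.6137, 0.1172, 0.0144]
tcp_rot: [-2.222, -2.218, -0.005]
wrist_force: [0.1, 10.8, -1.2]
width: 0.252
```

Contact at y≈0.119, and the force has risen to 10.8 N, so it is seated and I won't push further. I'll retract and check for any shift.

Request:
{"method": "drive_tool", "body": {
  "deltas": [
    {"hand": 0.25,"offset": [0,0.3,0],"angular": [0,0,0]},
    {"hand": 0.25,"offset": [0,1.2,0],"angular": [0,0,0]},
    {"hand": 0.25,"offset": [0,3,0],"angular": [0,0,0]},
    {"hand": 0.25,"offset": [0,4,2],"angular": [0,0,0]},
    {"hand": 0.25,"offset": [0,4,6],"angular": [0,0,0]},
    {"hand": 0,"offset": [0,4,9],"angular": [0,0,0]},
    {"hand": 0,"offset": [0,4,9],"angular": [0,0,0]}
  ]
}}

```text
time: 11.42
tool_pos: [0.6169, 0.1563, 0.1096]
tcp_rot: [2.218, 2.218, 0.011]
wrist_force: [0.6, -0.1, -0.3]
width: -0.0
```

```bash
python3 w.py pics/t4.png
python3 - <<'E'
from h import *
s=snap("side");o=cv2.resize(s["frame"][150:260,215:335],None,fx=5,fy=5,interpolation=cv2.INTER_CUBIC)
cv2.imwrite("pics/both.png",np.hstack([cv2.resize(cv2.imread("pics/t4.png")[50:450,150:750],(440,293)),cv2.resize(o,(320,293))]))
a=cv2.imread("pics/side0.png")
g=lambda f:cv2.inRange(cv2.cvtColor(f,cv2.COLOR_BGR2HSV),(0,0,150),(180,60,255))[160:215,250:320]
print("side plate rects",[cv2.minAreaRect(cv2.findNonZero(g(f))) for f in(a,s["frame"])])
E
```

```text
11.475 [0.6152 0.1558 0.1072] [-0.06 -0.5  -1.03]
((276.0, 178.0), (16.0, 22.0), 90.0)
[265. 170.] z3 [0.6392 0.0968] z30 [0.6356 0.0962]
[287. 170.] z3 [0.6402 0.0312] z30 [0.6366 0.0319]
[287. 186.] z3 [0.5923 0.0306] z30 [0.5896 0.0314]
[265. 186.] z3 [0.5913 0.096 ] z30 [0.5887 0.0955]
plate ctr [ 0.5451 -0.0542] [[0.637, 0.034], [0.647, -0.133], [0.453, -0.142], [0.444, 0.024]]
side plate rects [((35.10000228881836, 27.300003051757812), (65.19070434570312, 44.595428466796875), 4.763641834259033), ((34.67692184448242, 27.084613800048828), (65.61437225341797, 46.38898849487305), 7.125016689300537)]
```

View pics/both.png

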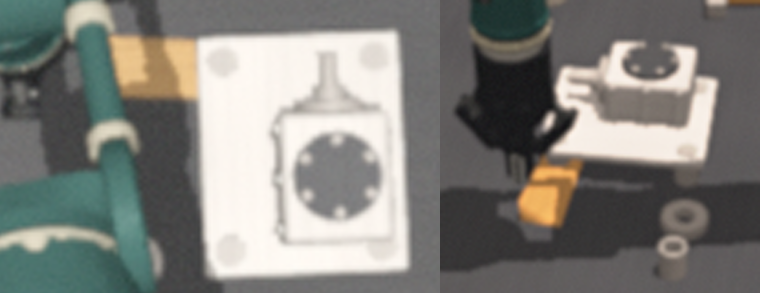

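The wedge is under the foot, with straight edges at crop rows 35–98 in the left half. The three unobstructed plate corners are at their old positions. Now the test press on the same corner.

Request:
{"method": "drive_tool", "body": {
  "deltas": [
    {"hand": 0,"offset": [0.4,-4,0],"angular": [0,0,0]},
    {"hand": 0,"offset": [0.7,-9,0],"angular": [0,0,0]},
    {"hand": 0,"offset": [0.7,-13,0],"angular": [0,0,0]},
    {"hand": 0,"offset": [0.7,-14.4,-1.5],"angular": [0,0,0]},
    {"hand": 0,"offset": [0.7,-14.4,-3.5],"angular": [0,0,0]},
    {"hand": 0,"offset": [0.7,-14.4,-5],"angular": [0,0,0]},
    {"hand": 0,"offset": [0.7,-14.4,-5.6],"angular": [0,0,0]},
    {"hand": 0,"offset": [0.7,-14.4,-5.6],"angular": [0,0,0]}
  ]
}}

```text
time: 12.52
tool_pos: [0.62, 0.0119, 0.0473]
tcp_rot: [-2.22, -2.221, 0.002]
wrist_force: [0.3, -0.3, 0.8]
width: 0.002
```

Request:
{"method": "drive_tool", "body": {
  "deltas": [
    {"hand": 0,"offset": [0,0,-0.2],"angular": [0,0,0]},
    {"hand": 0,"offset": [0,0,-0.4],"angular": [0,0,0]},
    {"hand": 0,"offset": [0,0,-0.4],"angular": [0,0,0]}
  ]
}}

```text
time: 12.9
tool_pos: [0.6208, 0.0109, 0.0446]
tcp_rot: [2.222, 2.221, 0.001]
wrist_force: [0.2, 0.0, -0.6]
width: 0.001
```

Request:
{"method": "drive_tool", "body": {
  "deltas": [
    {"hand": 0,"offset": [0,0,-0.1],"angular": [0,0,0]},
    {"hand": 0,"offset": [0,0,-0.2],"angular": [0,0,0]},
    {"hand": 0,"offset": [0,0,-0.3],"angular": [0,0,0]},
    {"hand": 0,"offset": [0,0,-0.3],"angular": [0,0,0]}
  ]
}}

```text
time: 13.4
tool_pos: [0.6207, 0.0108, 0.0421]
tcp_rot: [2.222, 2.221, 0.0]
wrist_force: [-2.0, -0.1, 5.2]
width: -0.002
```

Request:
{"method": "drive_tool", "body": {
  "deltas": [
    {"hand": 0,"offset": [0,0,-0.1],"angular": [0,0,0]},
    {"hand": 0,"offset": [0,0,-0.1],"angular": [0,0,0]}
  ]
}}

```text
time: 13.65
tool_pos: [0.6208, 0.0108, 0.042]
tcp_rot: [2.222, 2.221, 0.0]
wrist_force: [-5.2, 0.2, 10.1]
width: -0.002
```

10.1 N at z = 0.042, with no sinking. I'll hold briefly, then check the scene.

Request:
{"method": "drive_tool", "body": {
  "deltas": [
    {"hand": 0,"offset": [0,0,0],"angular": [0,0,0]},
    {"hand": 0,"offset": [0,0,0],"angular": [0,0,0]},
    {"hand": 0,"offset": [0,0,0],"angular": [0,0,0]},
    {"hand": 0,"offset": [0,0,0],"angular": [0,0,0]}
  ]
}}

```text
time: 14.15
tool_pos: [0.6207, 0.0108, 0.042]
tcp_rot: [2.222, 2.221, -0.0]
wrist_force: [-2.7, 0.3, 10.2]
width: 0.001
```

Run:
```python
from h import *
c=snap("top");s=snap("side");st=bot.read_state();print(st["time"],st["tool_pos"].round(4),st["wrist_force"].round(2))
k=lambda f,a,b,w:cv2.resize(f[a[0]:a[1],b[0]:b[1]],(400,w),interpolation=cv2.INTER_CUBIC)
cv2.imwrite("pics/end.png",np.hstack([k(c["frame"],(140,260),(220,360),343),k(s["frame"],(160,260),(215,335),343)]))
```

```text
14.25 [0.6207 0.0108 0.042 ] [-4.23  0.13 10.07]
```

View pics/end.png

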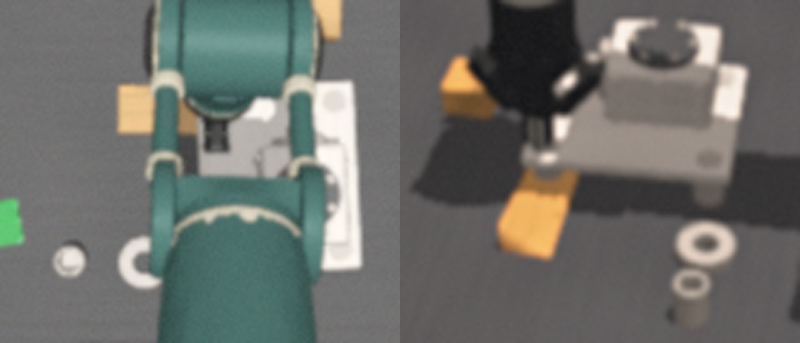

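The picture shows the fingers on the corner at (540,155) in the right half, the wedge under it with its back at top-crop x≈118 (y≈0.106), and the other things in place. The force is steady at 10 N, so I'm handing in.

```bash
python3 -c "
from workcell import bot
print(bot.finish_job())"
```

```text
the job is handed in; nothing more can be done
None
```

The job is handed in at about 14 s of the 61 s allowed; the system gave no verdict. I rocked the short corner down, let it fall back, pushed the wedge in under the foot, and finished pressing on the same corner.

- **First press:** the corner sank about 9 mm (roughly 5°), judged from the fingertip height. It came back level and the gearbox had not moved.
- **Wedge:** it slid straight, and its tip ended about 31 mm past the foot's centre, on its centre line within a few mm. The seating push peaked at 10.8 N, above the 5 N I aimed for. The three plate corners I could still see cleanly had not moved. The wedge next to the fourth corner spoiled its reading.
- **Final press:** a steady 10.1 N with the fingertips staying at 42 mm, so the corner no longer sinks. There was also a sideways force of 3 to 5 N on the tool. It could be friction or a light touch on the casting, and I did not find out which.
- **Not measured:** I could not check directly that the foot bears on the wedge with over 1 N. I infer it because the corner takes 10 N without sinking.
- **Other things:** the ones in view of the last picture were in place.

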